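# Load a test cartridge under the reader's spring flap

## Task

Load the white test cartridge that lies in the reader's lane, without gripping or lifting anything: press the reader's orange pedal down with one fingertip to hold its spring-closed flap open, and while it is held push the cartridge along the lane with the other fingertip, under the flap, until it is fully home against the stop inside the reader. Then take the hand away so that the flap comes down onto the cartridge, and leave the other things on the bench undisturbed.

Things in the scene. Friction and masses are not known exactly. Their poses are not given: they have to be found in the camera images.
- reader: White bench-top cartridge reader, fixed, pose varies. Origin: on the bench under the flap's axle, on the lane's centre line; x = loading direction, y left of it (pedal side), z up (frame R, mm below). Grey foot plate x -170 to 115, y -50 to 85, 8 high. Housing x 48 to 115, y -50 to 50, top at z 80; mouth 40 wide, 18 high.
- lane_stop (a point): On the reader, R (75, 0, 24): foot of the end stop inside the housing, which the cartridge's nose meets. The lane is a flat deck at z 24 above the bench, from x -165 to this stop, 40 mm wide between grey rails 8 mm high (x -135 to 28).
- cartridge: Cartridge to load: flat white plastic, 120 x 36 x 9 mm, about 60 g, loose on the lane, along it. Origin: centre of its underside; x to the nose (x = 60), z up. At the tail a blue upright rib, x -60 to -51, 30 wide, top 34 above the underside. Origin at the start: R x -55 to -34; fully home: R x = 15 (nose on the stop, rib's rear face at R x = -45).
- push_face (a point): On the cartridge: centre of the rear face of the blue rib, 22 mm above the cartridge's underside (46 mm above the bench). A fingertip pushes here, toward the reader.
- flap (a joint): Orange flap and pedal, one rigid rocker, rad: 0 shut (tongue 1 mm above the deck, bars the lane at R x 38 to 42), 0.42 fully open at a hard stop (tongue 16 mm up), about 0.2 resting on the cartridge, which passes from about 0.28. Pushing the cartridge at the shut flap does not open it; pressing the pedal down does. Spring: 2 to 5 N on the pedal hold it open.
- pedal_pad (a point): On the pedal's black ribbed top, 110 mm along it from the axle (axle along y at R x 0, z 16). Pedal: R y 47 to 77 (centre 62 from the lane's centre line), 18 to 165 mm from the axle toward -x. Shut, it rises toward its free end by 0.42 rad; fully down it is level, top 36 mm above the bench (12 above the deck), so a fingertip can hold it down while sliding along it.
- flap_edge (a point): Middle of the lower edge of the flap's tongue (the edge that comes down on the lane).
- spent_cartridge: Bystander: used cartridge of the same shape with a grey rib, lying on the bench to the right of the reader. Leave alone.
- cover_box: Bystander: small white and green cover-glass box, 27 x 27 x 19 mm, right of the reader; origin centre of underside.
- eraser: Bystander: blue and white eraser, 21 x 47 x 12 mm, left of the reader; origin centre of underside.
- petri_2: Bystander: clear glass dish, 93 mm across, 16 mm high, at the left; origin centre of underside.
- tape_1: Bystander: roll of brown tape standing flat, 96 mm across, 48 mm high, at the right; origin centre of underside.
Things that resemble listed ones, but are neither listed nor needed, are in the scene too. What is shaped like the cartridge but green is not meant.

How it is judged:
By the outcome, as a careful person would: the job done as asked, in the order asked, and still so for the second after the job is handed in, with the robot touching nothing.
It also fails if it takes over 40 s, if anything falls off the work surface, if the arm or the gripper's body presses on something with over 40 N, if the wrist force passes 120 N, or if a joint passes its speed limit or range.

## Robot

A 7-joint arm with a two-finger parallel gripper is mounted at the origin on a cart in front of the work surface, level with it; the furniture and walls round the work are solid. World frame = base frame: x ahead of the robot, y to its left, z up, the work surface at z = 0. Lengths are in m, angles in rad, forces in N, time in s.
With the tool pointing down it reaches from about 0.4 to 0.85 m from the base axis. Payload 10.4 kg.
Tool frame: the origin (TCP) lies at the very end of the fingers, on their centre line; the grasp point (between the pads) lies 19 mm behind it; z points along the fingers, x is the direction in which the jaws open and shut, and the axes are right-handed (so a half turn about z gives the same grasp; the last joint's range is limited). The gripper opens to 85 mm and grips with 20 to 120 N. Pads are 22 mm wide; open, the fingers measure 114 mm over their backs; the gripper's body (76 mm by 85 mm) begins 54 mm behind the grasp point. The pads swing forward as they close: fully open they stand 13 mm farther back than shut.
Start: joints at [1.144, 0.332, -0.065, 1.46, 0.022, 1.35, -0.088], TCP at [0.246, -0.575, 0.231] pointing down, gripper open.
Joint ranges: [-2.6, 2.6], [-0.5, 2.12], [-1.47, 1.34], [0.16, 2.42], [-1.27, 4.41], [0.06, 2.06], [-2.6, 2.6]. Speed limits (rad/s): [2.22, 2.22, 2.79, 2.79, 3.14, 3.14, 3.14].

## Interface

Orientations are given as a 3x3 rotation matrix whose columns are the frame's x, y, z axes.
In Python, from workcell import bot, grab_frame, calibration gives the robot as it stands.
- The arm moves only by the tool jog_arm, never from a script. Its argument "steps" is text: rows parted by semicolons, each of 7 numbers parted by spaces: the turn, a rotation vector about the tool's x, y, z in rad, then the shift along the tool's x, y, z in m, then the closure, from 0 (fully open) to 1 (shut). A call has 1 to 8 rows; each row shifts and turns the commanded pose from where the row before left it, along the tool's axes as they then stand; what a row does not reach is not made up. A row lasts 1/12 s, in which the tool goes at most 41.7 mm and 7.16 degrees, less where a joint would pass 70% of its speed; a pose out of reach is approached as far as the arm can. A call with a gripper value outside its range is refused whole. The fingers move at their own pace and stop on an object; the grip force is fixed at half the most. Time passes only in rows, so rows that do not move let the fingers close. It gives the time, the measured TCP pose, the force and the opening at its end, in the units of the state.
- bot.get_obs(): the state, without advancing time (a new reading comes with each control period).
- grab_frame(name): name is "side" or "top"; returns the picture (420x560x3 uint8, red, green, blue); there is no depth.
- calibration(name): a dict with "fx", "fy", "cx", "cy" (pixels), "R" (3x3) and "t" (3): a world point X has camera coordinates R X + t. Camera axes: x right, y down, z forward; pixel columns grow to the right and rows downward; lengths in m; the calibration is good to about 2 mm. A picture is of the moment at which its call begins. calibration takes no time and is no camera call.
- bot.close_job(): hands the job in, once; it reports no verdict.
The state is a dict: "t": time; "q": joint angles; "qvel": joint speeds; "effort": joint torques, N m; "tcp_pos": TCP position; "ee_rot": TCP orientation; "force": force on the tool from outside, world axes, zero at the start; "moment": the same for the moment, N m; "width": finger opening in m.
Only numpy, scipy, OpenCV 4.12 (cv2) and the standard library are available. Lean on these libraries where they do the work, as an engineer would, in place of code of your own. Each camera call takes 0.05 s, during which the arm holds its last target.

## Working session

There is one attempt and no reset: what is moved stays moved. The work goes in short steps, Python scripts to look and compute and a tool call to move; the robot and the scene stay as the last step left them, time stands still between calls to the robot, and variables do not carry over. Pictures are saved under pics/ and viewed, and the job is handed in when it is done.

Besides the shell and the picture viewer there is one more tool, called after "Call:" as name(argument=value, ...) on one line, values as JSON. jog_arm: Moves the arm, as the interface text tells. Its arguments: {"type":"object","properties":{"steps":{"type":"string"}},"required":["steps"]}

```bash
ls; mkdir -p pics; python3 - <<'E'
from workcell import bot, grab_frame, calibration
import cv2
for n in("side","top"):
    f=grab_frame(n); cv2.imwrite(f"pics/{n}0.png",f[:,:,::-1]); 
    c=calibration(n); print(n,{k:(v if not hasattr(v,'round') else v) for k,v in c.items()})
o=bot.get_obs()
for k in o: print(k,o[k])
E
```

```text
pics
side {'fx': 419.4080268001314, 'fy': 419.4080268001314, 'cx': 277.9737495763041, 'cy': 210.65904758324726, 'R': array([[ 0.99968614,  0.02363442, -0.00830914],
       [ 0.00304013, -0.44366367, -0.89618821],
       [-0.02486735,  0.89588167, -0.44359627]]), 't': array([-0.5523093 ,  0.05934063,  1.25431669])}
top {'fx': 479.22256782226486, 'fy': 479.22256782226486, 'cx': 282.6111676648919, 'cy': 200.61161211094554, 'R': array([[-0.04949653, -0.99877231, -0.00199337],
       [-0.97550914,  0.04877174, -0.21448365],
       [ 0.21431755, -0.00867164, -0.97672554]]), 't': array([-1.34158498e-03,  5.66360805e-01,  1.49590245e+00])}
t 0.1
q [ 1.14439479  0.33283473 -0.06470204  1.4608293   0.02160264  1.34987858
 -0.08848203]
qvel [ 0.00216414 -0.00110139 -0.00031058 -0.00039876  0.00060556 -0.00047502
  0.00165597]
effort [ 3.56207398e-03 -6.26746631e+01  5.08512743e-02 -3.92427850e+01
  1.64547062e-02  6.93441922e-03 -6.57138958e-05]
tcp_pos [ 0.24544722 -0.57444261  0.2305926 ]
ee_rot [[ 3.92952578e-01 -9.19558576e-01 -5.43996973e-04]
 [-9.19557883e-01 -3.92952951e-01  1.13037146e-03]
 [-1.25320799e-03  5.60543260e-05 -9.99999213e-01]]
force [-0.49688801 -0.2065991   0.05986796]
moment [ 0.02433951 -0.03232653 -0.02876301]
width 0.08564832305966436
```

View pics/side0.png

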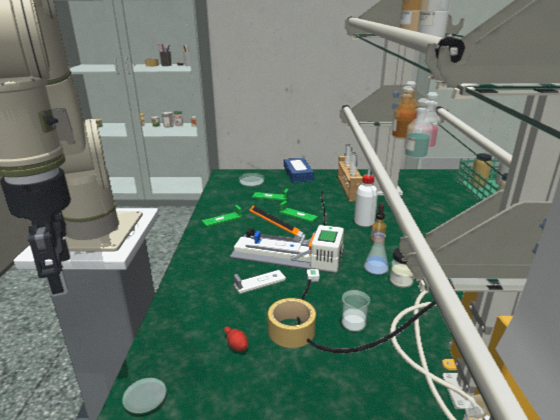

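View pics/top0.png

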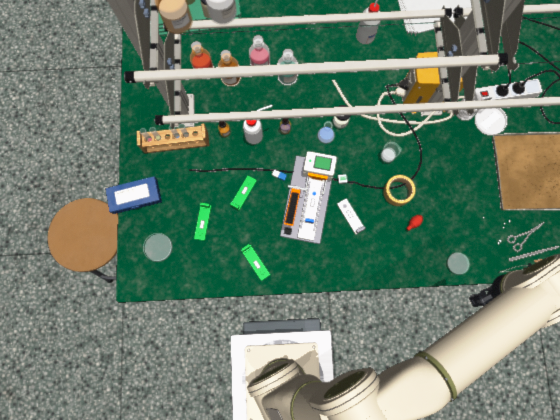

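The side picture shows the reader at about (290,245). In the top picture it is at about (308,198), with the pedal on its left and the lane running up the picture. The spent cartridge is at (350,216) and the green look-alikes are off to the left.

```bash
python3 - <<'E'
import cv2
a=cv2.imread("pics/top0.png")[140:255,255:375]; cv2.imwrite("pics/top0c.png",cv2.resize(a,None,fx=5,fy=5,interpolation=cv2.INTER_CUBIC)) 
a=cv2.imread("pics/side0.png")[195:295,220:360]; cv2.imwrite("pics/side0c.png",cv2.resize(a,None,fx=5.5,fy=5.5,interpolation=cv2.INTER_CUBIC)) 
E
```

```text
(no output)
```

View pics/top0c.png

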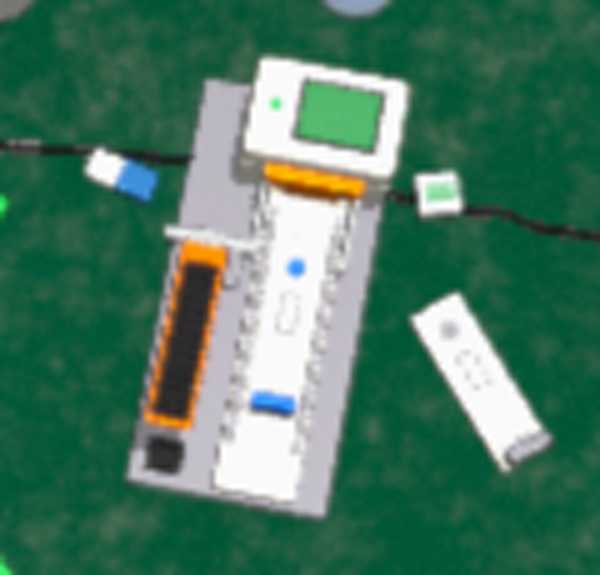

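View pics/side0c.png

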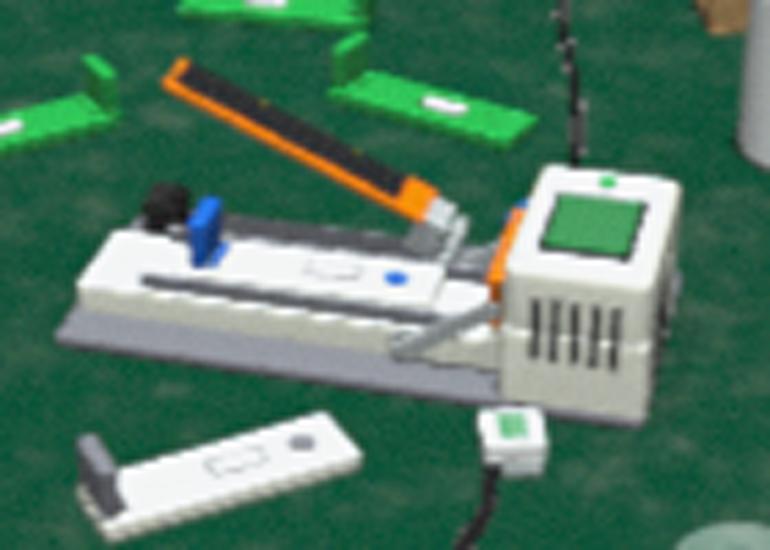

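The white cartridge with the blue rib, at top crop (272,400), lies in the lane with the blue dot toward the housing, so it is the one meant. The grey-rib cartridge at (480,380) is the bystander. Next I'll fit the reader's pose.

```bash
cat > h.py <<'E'
import numpy as np
from scipy.optimize import least_squares
from workcell import calibration
C={n:calibration(n) for n in("side","top")}
def proj(n,X):
    c=C[n]; p=np.atleast_2d(X)@c["R"].T+c["t"]; return np.c_[c["fx"]*p[:,0]/p[:,2]+c["cx"],c["fy"]*p[:,1]/p[:,2]+c["cy"]]
def full(n,u,v): return ((255+(u+.5)/5-.5,140+(v+.5)/5-.5) if n=="top" else (220+(u+.5)/5.5-.5,195+(v+.5)/5.5-.5))
def w(p,X):
    x,y,a=p; X=np.atleast_2d(X)*1.; c,s=np.cos(a),np.sin(a)
    return np.c_[x+c*X[:,0]-s*X[:,1],y+s*X[:,0]+c*X[:,1],X[:,2]]
def ray(n,uv,z):
    c=C[n]; d=c["R"].T@np.array([(uv[0]-c["cx"])/c["fx"],(uv[1]-c["cy"])/c["fy"],1]); o=-c["R"].T@c["t"]
    return o+d*(z-o[2])/d[2]
E
python3 - <<'E'
from h import *
P=[("top",128,480,-170,85,8),("top",326,516,-170,-50,8),("top",207,78,115,85,8),
("top",262,58,115,50,80),("top",410,82,115,-50,80),("top",393,180,48,-50,80),("top",243,155,48,50,80),
("side",57,337,-170,-50,8),("side",645,422,115,-50,8),("side",78,285,-165,-20,24)]
def res(p):
    return np.array([proj(n,w(p,np.array([[x,y,z]])/1000))[0]-full(n,u,v) for n,u,v,x,y,z in P])
r=least_squares(lambda p:res(p).ravel(),[.6,-.03,-.2],loss='soft_l1'); p=r.x
print(p,np.round(res(p),2).tolist())
np.save('p.npy',p)
def R(X): c,s=np.cos(p[2]),np.sin(p[2]); d=X[:2]-p[:2]; return np.round([1000*(c*d[0]+s*d[1]),1000*(-s*d[0]+c*d[1])],1)
for uv,z in [((250,394),.058),((295,404),.058),((250,408),.058),((295,413),.058),((290,268),.033)]:
    print(uv,R(ray("top",full("top",*uv),z)))
for uv,z in [((190,200),.058),((222,205),.058),((197,262),.033),((397,278),.033)]:
    print('side',uv,R(ray("side",full("side",*uv),z)))
print("cam top",-C["top"]["R"].T@C["top"]["t"])
for n in("top","side"):
  import cv2
  im=cv2.imread(f"pics/{n}0.png"); f=5 if n=="top" else 5.5
  im=cv2.imread(f"pics/{n}0c.png")
  def dr(X,col):
    for uv in proj(n,w(p,np.array(X)/1000)):
      o=np.array([255,140] if n=="top" else [220,195]); q=(uv+.5-o)*f-.5
      cv2.circle(im,tuple(int(t) for t in q),3,col,-1)
  dr([[x,y,8] for x in(-170,115) for y in (-50,85)],(0,0,255))
  dr([[x,y,80] for x in(48,115) for y in (-50,50)],(255,0,255))
  dr([[x,y,24] for x in(-165,28) for y in (-20,20)],(0,255,255))
  dr([[-np.cos(.42)*L-np.sin(.42)*-20*0-8,y,16+L*np.sin(.42)+18] for L in(18,165) for y in (47,77)],(255,255,0))
  cv2.imwrite(f"pics/{n}_ov.png",im)
E
```

```text
[ 0.60299548 -0.13878957 -0.23777195] [[0.03, 0.44], [0.62, 0.83], [-0.16, -0.06], [-0.14, -0.89], [0.31, -0.26], [0.34, -0.47], [0.03, -1.0], [-1.18, -0.23], [-0.35, -0.45], [0.41, -1.43]]
(250, 394) [-105.9   16.8]
(295, 404) [-106.9  -12.9]
(250, 408) [-114.9   15.1]
(295, 413) [-112.7  -14. ]
(290, 268) [-12.6   5.5]
side (190, 200) [-116.9    8.8]
side (222, 205) [-100.3    7.9]
side (197, 262) [-109.2   -6.7]
side (397, 278) [-11.6   2.5]
cam top [ 0.23182559 -0.01599041  1.58255859]
```

View pics/top_ov.png

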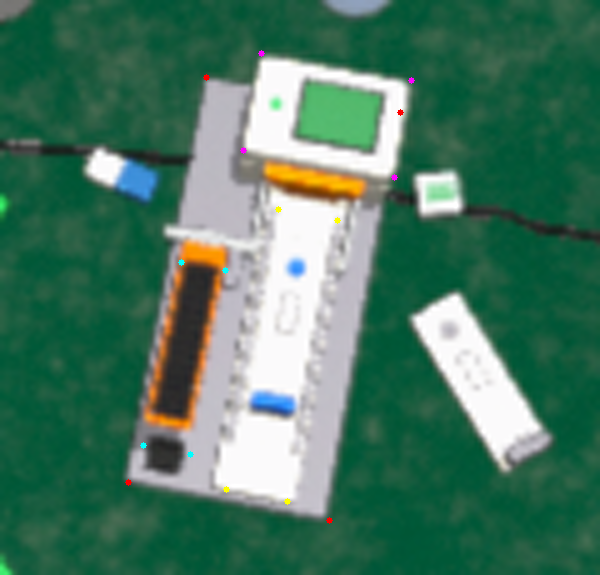

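View pics/side_ov.png

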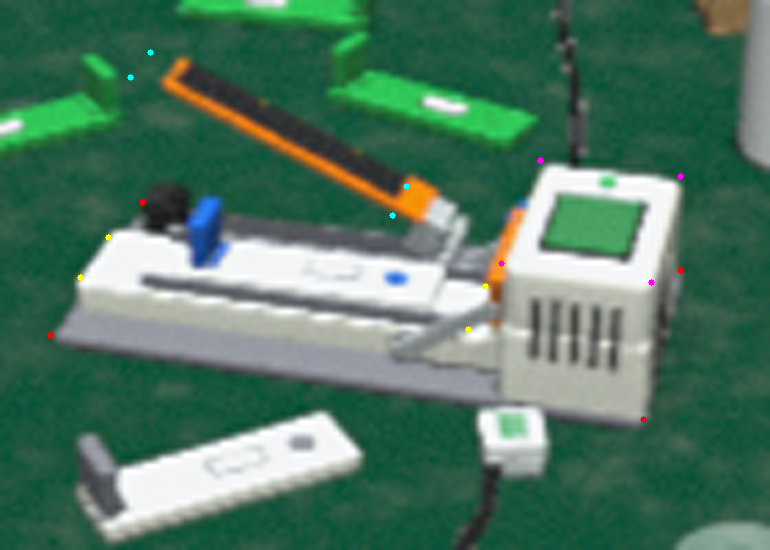

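The pose fit agrees to about 1 px: reader origin (0.603, -0.139), yaw -0.238, rib rear face at R x ≈ -113. The plan is a vertical hand at R (-129, 31), with the jaws along R y and about 50 mm open. One finger then comes over the pedal and the other behind the rib.

Call:
jog_arm(steps="0 0 0 -0.0225 -0.026 0 0.41;0 0 0 -0.0225 -0.026 0 0.41;0 0 0 -0.0225 -0.026 0 0.41;0 0 0 -0.0225 -0.026 0 0.41;0 0 0 -0.0225 -0.026 0 0.41;0 0 0 -0.0225 -0.026 0 0.41;0 0 0 -0.0225 -0.026 0 0.41;0 0 0 -0.0225 -0.026 0 0.41")

```text
t: 0.77
tcp_pos: [0.3664, -0.3258, 0.2311]
ee_rot: [[0.393, -0.92, -0.0], [-0.92, -0.393, -0.0], [-0.0, 0.0, -1.0]]
force: [0.3, 0.6, 0.2]
width: 0.0503
```

Call:
jog_arm(steps="0 0 0 -0.0225 -0.026 0 0.41;0 0 0 -0.0225 -0.026 0 0.41;0 0 0 -0.0225 -0.026 0 0.41;0 0 0 -0.0225 -0.026 0 0.41;0 0 0 -0.0225 -0.026 0 0.41;0 0 0 -0.0225 -0.026 0 0.41;0 0 0 -0.0225 -0.026 0 0.41;0 0 0 -0.0225 -0.026 0 0.41")

```text
t: 1.43
tcp_pos: [0.4869, -0.0787, 0.2312]
ee_rot: [[0.393, -0.92, -0.0], [-0.92, -0.393, -0.0], [0.0, 0.0, -1.0]]
force: [1.3, -0.2, -0.5]
width: 0.0505
```

Call:
jog_arm(steps="0 0 0.08 0 0 0 0.41;0 0 0.08 0 0 0 0.41;0 0 0.08 0 0 0 0.41;0 0 0.08 0 0 0 0.41;0 0 0.08 0 0 0 0.41;0 0 0.08 0 0 0 0.41;0 0 0.08 0 0 0 0.41;0 0 0.08 0 0 0 0.41")

```text
t: 2.1
tcp_pos: [0.4865, -0.0802, 0.231]
ee_rot: [[-0.238, -0.971, -0.001], [-0.971, 0.238, 0.0], [0.0, 0.001, -1.0]]
force: [-0.3, -0.6, -0.0]
width: 0.0502
```

```bash
cat > st.py <<'E'
from h import *
from workcell import bot
p=np.load('p.npy')
def st():
    o=bot.get_obs(); T=o["tcp_pos"]; E=o["ee_rot"]; c,s=np.cos(p[2]),np.sin(p[2])
    Rr=np.array([[c,-s,0],[s,c,0],[0,0,1]]); d=Rr.T@(T-np.r_[p[:2],0])
    print("t",round(o["t"],2),"R mm",np.round(d*1000,1),"w",round(o["width"]*1000,1),"F(R)",np.round(Rr.T@o["force"],2),"\ntool in R\n",np.round(Rr.T@E,4))
    return o
E
python3 -c "from st import *;st()"
```

```text
t 2.1 R mm [-127.1   29.5  231. ] w 50.2 F(R) [-0.14 -0.69 -0.03] 
tool in R
 [[-2.4e-03 -1.0e+00 -6.0e-04]
 [-1.0e+00  2.4e-03 -1.0e-04]
 [ 1.0e-04  6.0e-04 -1.0e+00]]
```

Call:
jog_arm(steps="0 0 0 -0.0015 0.003 0.025 0.41;0 0 0 0 0 0.03 0.41;0 0 0 0 0 0.03 0.41;0 0 0 0 0 0.025 0.41;0 0 0 0 0 0 0.41")

```text
t: 2.52
tcp_pos: [0.4809, -0.0778, 0.1166]
ee_rot: [[-0.234, -0.972, -0.008], [-0.972, 0.234, 0.002], [0.0, 0.008, -1.0]]
force: [-0.2, 0.3, -0.4]
width: 0.0504
```

```bash
cat > look.py <<'E'
import sys,cv2
from st import *
from workcell import grab_frame
st()
k=sys.argv[1]
for n in("top","side"):
    f=grab_frame(n)[:,:,::-1]
    a=f[140:255,255:375] if n=="top" else f[195:295,220:360]
    cv2.imwrite(f"pics/{n}{k}.png",cv2.resize(a,None,fx=5 if n=="top" else 5.5,fy=5 if n=="top" else 5.5,interpolation=cv2.INTER_CUBIC))
E
python3 look.py 1
```

```text
t 2.52 R mm [-133.1   30.5  116.6] w 50.4 F(R) [-0.3   0.22 -0.36] 
tool in R
 [[ 1.6e-03 -1.0e+00 -7.8e-03]
 [-1.0e+00 -1.6e-03 -2.0e-04]
 [ 2.0e-04  7.8e-03 -1.0e+00]]
```

View pics/side1.png

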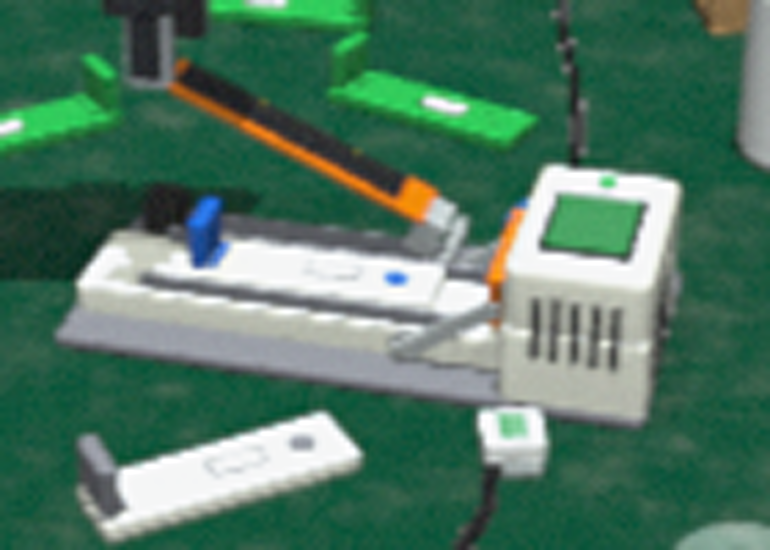

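View pics/top1.png

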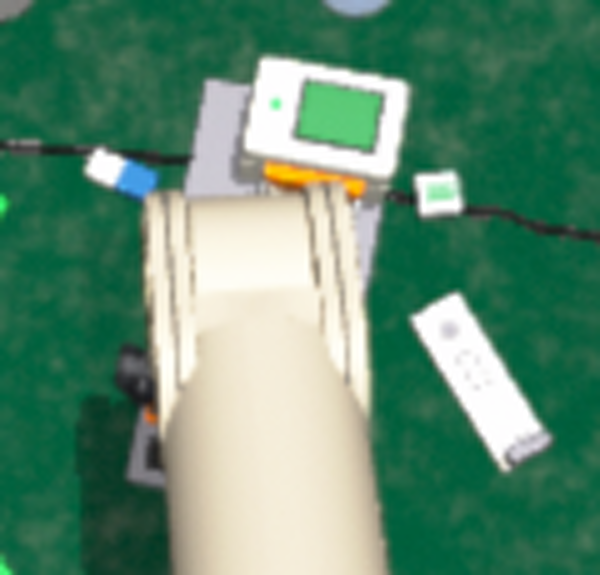

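The side view shows the near finger with its tip at crop (150,86) and its front edge at x≈172. It is behind the rib, whose rear edge is at x≈190. The arm hides the lane in the top view. Checking the finger's offset from the TCP:

```bash
python3 - <<'E'
from st import *
st()
for X in [(-122,-1,116),(-122,-1,112),(-144,-1,116),(-122,-8,116),(-122,-8,122),(-113,-15,58),(-113,15,58),(-113,0,33)]:
    q=proj("side",w(p,np.array([X])/1000))[0]; print(X,np.round((q+.5-[220,195])*5.5-.5,0))
E
```

```text
t 2.62 R mm [-130.2   31.1  121.4] w 50.8 F(R) [-0.21 -0.25  0.86] 
tool in R
 [[ 1.7e-03 -1.0e+00 -1.5e-03]
 [-1.0e+00 -1.7e-03  2.0e-04]
 [-2.0e-04  1.5e-03 -1.0e+00]]
(-122, -1, 116) [169. 101.]
(-122, -1, 112) [170. 109.]
(-144, -1, 116) [125.  96.]
(-122, -8, 116) [165. 108.]
(-122, -8, 122) [164.  96.]
(-113, -15, 58) [182. 225.]
(-113, 15, 58) [201. 195.]
(-113, 0, 33) [194. 254.]
```

Call:
jog_arm(steps="0 0 0 0 0 0.015 0.41;0 0 0 0 0 0.015 0.41;0 0 0 0 0 0.01 0.41;0 0 0 0 0 0.01 0.41;0 0 0 0 0 0 0.41")

```text
t: 3.03
tcp_pos: [0.484, -0.0781, 0.0707]
ee_rot: [[-0.234, -0.972, -0.001], [-0.972, 0.234, 0.0], [0.0, 0.001, -1.0]]
force: [0.5, -0.0, 0.3]
width: 0.0505
```

```bash
python3 look.py 2
```

```text
t 3.03 R mm [-130.    30.9   70.7] w 50.5 F(R) [0.46 0.1  0.26] 
tool in R
 [[ 1.4e-03 -1.0e+00 -6.0e-04]
 [-1.0e+00 -1.4e-03 -0.0e+00]
 [ 0.0e+00  6.0e-04 -1.0e+00]]
```

View pics/side2.png

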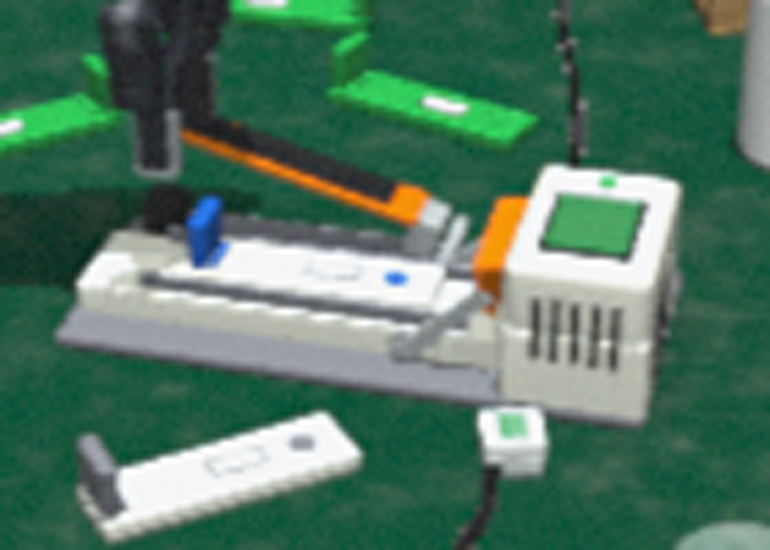

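The pedal is going down and the tongue is lifting. The finger's front edge (180,170) leaves only about 5 mm to the rib, so I'll back off 4 mm and then continue down.

Call:
jog_arm(steps="0 0 0 0 0.004 0 0.41;0 0 0 0 0 0.01 0.41;0 0 0 0 0 0.01 0.41;0 0 0 0 0 0.008 0.41;0 0 0 0 0 0 0.41;0 0 0 0 0 0 0.41")

```text
t: 3.63
tcp_pos: [0.4797, -0.0771, 0.0426]
ee_rot: [[-0.234, -0.972, -0.002], [-0.972, 0.234, 0.0], [-0.0, 0.002, -1.0]]
force: [-0.8, -0.3, 1.9]
width: 0.0506
```

```bash
python3 look.py 3
```

```text
t 3.63 R mm [-134.4   31.    42.6] w 50.6 F(R) [-0.69 -0.47  1.92] 
tool in R
 [[ 0.0017 -1.     -0.0016]
 [-1.     -0.0017  0.    ]
 [-0.      0.0016 -1.    ]]
```

View pics/side3.png

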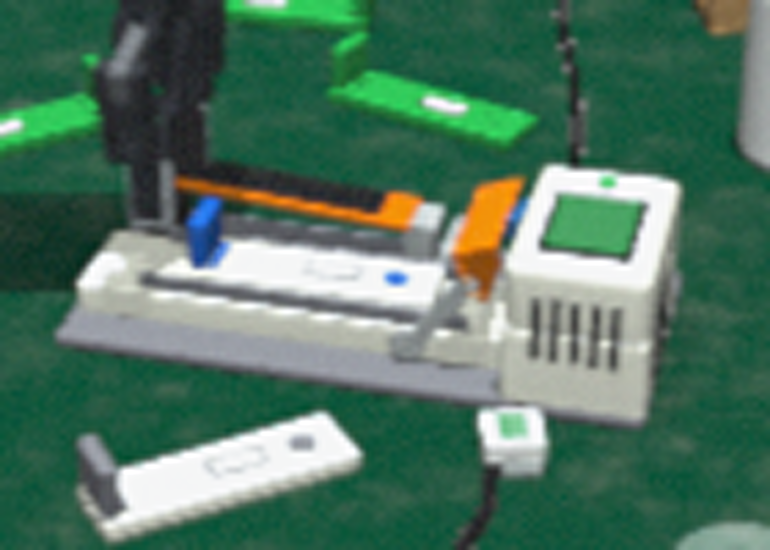

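Pedal nearly level, and the finger is behind the rib. Now the last few mm down.

Call:
jog_arm(steps="0 0 0 0 0 0.004 0.41;0 0 0 0 0 0.003 0.41;0 0 0 0 0 0 0.41;0 0 0 0 0 0 0.41")

```text
t: 4.07
tcp_pos: [0.4803, -0.0771, 0.0362]
ee_rot: [[-0.234, -0.972, 0.0], [-0.972, 0.234, 0.0], [-0.0, -0.0, -1.0]]
force: [0.3, 0.1, 1.4]
width: 0.05
```

Call:
jog_arm(steps="0 0 0 0 0 0.002 0.41;0 0 0 0 0 0 0.41;0 0 0 0 0 0 0.41")

```text
t: 4.32
tcp_pos: [0.4804, -0.0772, 0.0343]
ee_rot: [[-0.234, -0.972, 0.0], [-0.972, 0.234, -0.0], [-0.0, -0.0, -1.0]]
force: [0.5, -0.0, 1.1]
width: 0.05
```

```bash
python3 look.py 4
```

```text
t 4.32 R mm [-133.7   31.    34.3] w 50.0 F(R) [0.47 0.08 1.06] 
tool in R
 [[ 1.5e-03 -1.0e+00  3.0e-04]
 [-1.0e+00 -1.5e-03  0.0e+00]
 [-0.0e+00 -3.0e-04 -1.0e+00]]
```

View pics/side4.png

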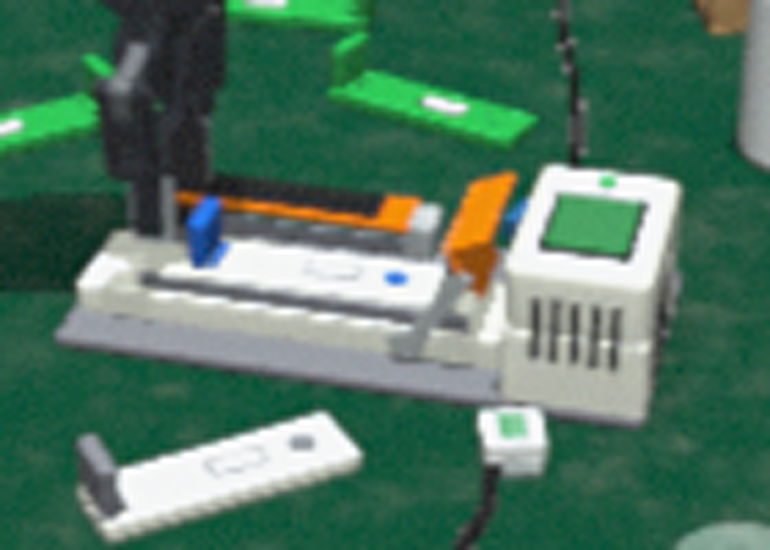

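Call:
jog_arm(steps="0 0 0 0 0 0.002 0.41;0 0 0 0 0 0 0.41;0 0 0 0 0 0 0.41")

```text
t: 4.67
tcp_pos: [0.4804, -0.0771, 0.0325]
ee_rot: [[-0.234, -0.972, 0.0], [-0.972, 0.234, -0.0], [0.0, -0.0, -1.0]]
force: [-1.3, 0.9, 5.5]
width: 0.0506
```

Call:
jog_arm(steps="0 0 0 0 0 0.001 0.41;0 0 0 0 0 0 0.41;0 0 0 0 0 0 0.41")

```text
t: 4.92
tcp_pos: [0.4803, -0.0771, 0.0318]
ee_rot: [[-0.234, -0.972, 0.0], [-0.972, 0.234, -0.0], [0.0, -0.0, -1.0]]
force: [-4.7, 1.8, 10.2]
width: 0.0502
```

Call:
jog_arm(steps="0 0 0 0 0 0.001 0.41;0 0 0 0 0 0 0.41;0 0 0 0 0 0 0.41")

```text
t: 5.17
tcp_pos: [0.4803, -0.0771, 0.0311]
ee_rot: [[-0.234, -0.972, -0.0], [-0.972, 0.234, -0.0], [0.0, -0.0, -1.0]]
force: [-6.2, 0.7, 16.2]
width: 0.0502
```

The hard stop came at TCP z ≈ 32.5 mm. I'll ease back up 1.5 mm so it presses lightly, then slide forward.

Call:
jog_arm(steps="0 0 0 0 0 -0.0015 0.41;0 0 0 0 0 0 0.41;0 0 0 0 -0.003 0 0.41;0 0 0 0 -0.003 0 0.41;0 0 0 0 -0.003 0 0.41;0 0 0 0 -0.003 0 0.41;0 0 0 0 -0.003 0 0.41;0 0 0 0 0 0 0.41")

```text
t: 5.83
tcp_pos: [0.4945, -0.0805, 0.032]
ee_rot: [[-0.234, -0.972, -0.001], [-0.972, 0.234, -0.0], [0.0, 0.001, -1.0]]
force: [-5.0, 0.5, 11.0]
width: 0.0503
```

```bash
python3 look.py 5
```

```text
t 5.83 R mm [-119.2   31.1   32. ] w 50.3 F(R) [-5.   -0.74 10.97] 
tool in R
 [[ 1.9e-03 -1.0e+00 -1.3e-03]
 [-1.0e+00 -1.9e-03 -4.0e-04]
 [ 4.0e-04  1.3e-03 -1.0e+00]]
```

View pics/side5.png

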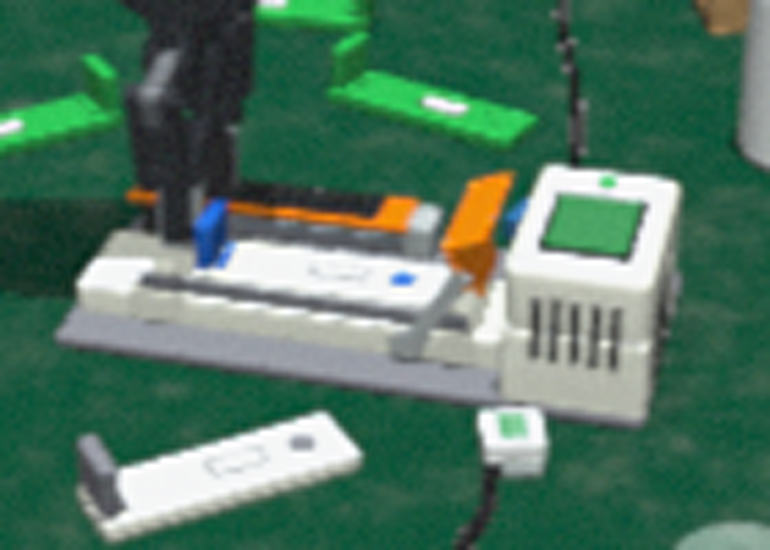

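The finger is in contact and the blue dot has moved from 397 to 403. I'll keep going at the same height, about 0.5 mm lighter.

Call:
jog_arm(steps="0 0 0 0 -0.003 -0.0005 0.41;0 0 0 0 -0.003 0 0.41;0 0 0 0 -0.003 0 0.41;0 0 0 0 -0.003 0 0.41;0 0 0 0 -0.003 0 0.41;0 0 0 0 -0.003 0 0.41;0 0 0 0 -0.003 0 0.41;0 0 0 0 -0.003 0 0.41")

```text
t: 6.6
tcp_pos: [0.5173, -0.0859, 0.0324]
ee_rot: [[-0.234, -0.972, -0.002], [-0.972, 0.234, 0.0], [0.0, 0.002, -1.0]]
force: [-7.7, 2.2, 11.2]
width: 0.0505
```

```bash
python3 look.py 6
```

```text
t 6.6 R mm [-95.7  31.2  32.4] w 50.5 F(R) [-7.96  0.37 11.16] 
tool in R
 [[ 2.0e-03 -1.0e+00 -2.1e-03]
 [-1.0e+00 -2.0e-03 -4.0e-04]
 [ 4.0e-04  2.1e-03 -1.0e+00]]
```

View pics/side6.png

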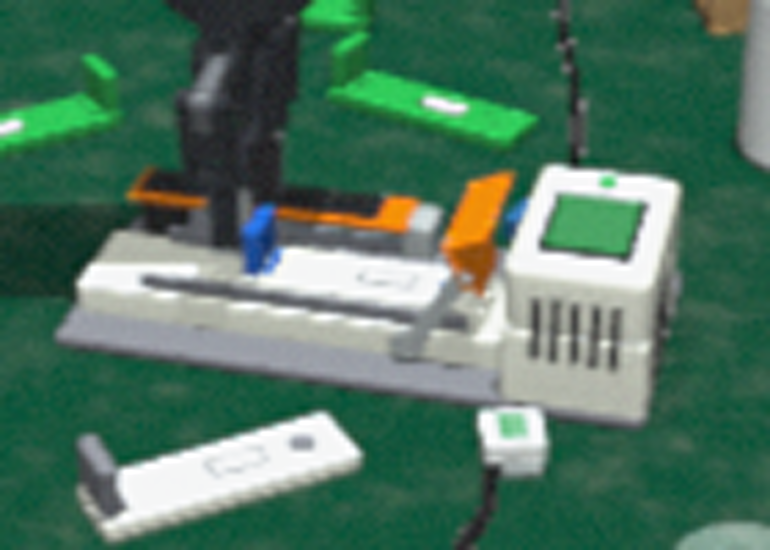

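Working well. I'll continue and watch for force from the end stop.

Call:
jog_arm(steps="0 0 0 0 -0.003 0 0.41;0 0 0 0 -0.003 0 0.41;0 0 0 0 -0.003 0 0.41;0 0 0 0 -0.003 0 0.41;0 0 0 0 -0.003 0 0.41;0 0 0 0 -0.003 0 0.41;0 0 0 0 -0.003 0 0.41;0 0 0 0 -0.003 0 0.41")

```text
t: 7.37
tcp_pos: [0.5407, -0.0915, 0.0326]
ee_rot: [[-0.233, -0.972, -0.002], [-0.972, 0.234, 0.0], [0.0, 0.002, -1.0]]
force: [-8.2, 1.8, 12.3]
width: 0.0504
```

Call:
jog_arm(steps="0 0 0 0 -0.002 -0.0003 0.41;0 0 0 0 -0.002 0 0.41;0 0 0 0 -0.002 0 0.41;0 0 0 0 0 0 0.41")

```text
t: 7.7
tcp_pos: [0.5469, -0.093, 0.0328]
ee_rot: [[-0.234, -0.972, -0.001], [-0.972, 0.234, 0.0], [0.0, 0.001, -1.0]]
force: [-5.2, 1.3, 8.3]
width: 0.0508
```

```bash
python3 look.py 7
```

```text
t 7.7 R mm [-65.3  31.3  32.8] w 50.8 F(R) [-5.36  0.05  8.28] 
tool in R
 [[ 1.9e-03 -1.0e+00 -1.3e-03]
 [-1.0e+00 -1.9e-03 -2.0e-04]
 [ 2.0e-04  1.3e-03 -1.0e+00]]
```

View pics/side7.png

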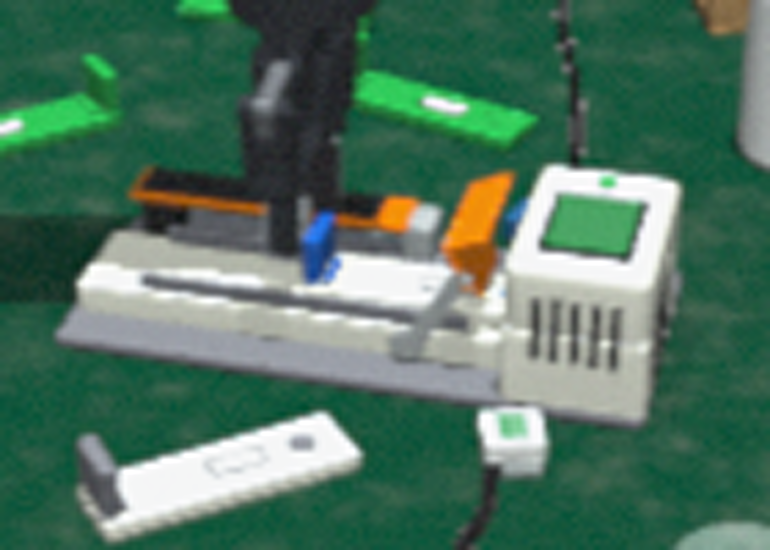

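Call:
jog_arm(steps="0 0 0 0 -0.002 0 0.41;0 0 0 0 -0.002 0 0.41;0 0 0 0 -0.002 0 0.41;0 0 0 0 0 0 0.41")

```text
t: 8.13
tcp_pos: [0.5528, -0.0944, 0.0328]
ee_rot: [[-0.234, -0.972, -0.001], [-0.972, 0.234, 0.0], [0.0, 0.001, -1.0]]
force: [-5.1, -0.2, 9.4]
width: 0.0505
```

Call:
jog_arm(steps="0 0 0 0 -0.001 0 0.41;0 0 0 0 -0.001 0 0.41;0 0 0 0 0 0 0.41")

```text
t: 8.38
tcp_pos: [0.5544, -0.0948, 0.0328]
ee_rot: [[-0.234, -0.972, -0.002], [-0.972, 0.234, 0.0], [0.0, 0.002, -1.0]]
force: [-5.6, 1.5, 10.6]
width: 0.0504
```

Call:
jog_arm(steps="0 0 0 0 -0.001 0 0.41;0 0 0 0 0 0 0.41")

```text
t: 8.55
tcp_pos: [0.5553, -0.095, 0.0328]
ee_rot: [[-0.234, -0.972, -0.002], [-0.972, 0.234, 0.0], [0.0, 0.002, -1.0]]
force: [-6.2, 1.8, 10.4]
width: 0.0505
```

Call:
jog_arm(steps="0 0 0 0 -0.001 0 0.41;0 0 0 0 0 0 0.41")

```text
t: 8.72
tcp_pos: [0.5563, -0.0952, 0.0328]
ee_rot: [[-0.234, -0.972, -0.002], [-0.972, 0.234, 0.0], [0.0, 0.002, -1.0]]
force: [-6.5, 1.5, 9.8]
width: 0.0501
```

Call:
jog_arm(steps="0 0 0 0 -0.001 0 0.41;0 0 0 0 0 0 0.41")

```text
t: 8.88
tcp_pos: [0.5565, -0.0953, 0.0327]
ee_rot: [[-0.234, -0.972, -0.004], [-0.972, 0.234, 0.0], [0.001, 0.003, -1.0]]
force: [-9.2, 2.3, 13.3]
width: 0.0502
```

Call:
jog_arm(steps="0 0 0 0 -0.001 0 0.41;0 0 0 0 0 0 0.41")

```text
t: 9.05
tcp_pos: [0.5566, -0.0953, 0.0327]
ee_rot: [[-0.234, -0.972, -0.006], [-0.972, 0.234, 0.0], [0.001, 0.005, -1.0]]
force: [-15.6, 4.2, 18.9]
width: 0.0505
```

```bash
python3 look.py 8
```

```text
t 9.05 R mm [-55.3  31.3  32.7] w 50.5 F(R) [-16.2    0.4   18.89] 
tool in R
 [[ 1.8e-03 -1.0e+00 -5.5e-03]
 [-1.0e+00 -1.8e-03 -9.0e-04]
 [ 9.0e-04  5.5e-03 -1.0e+00]]
```

View pics/side8.png

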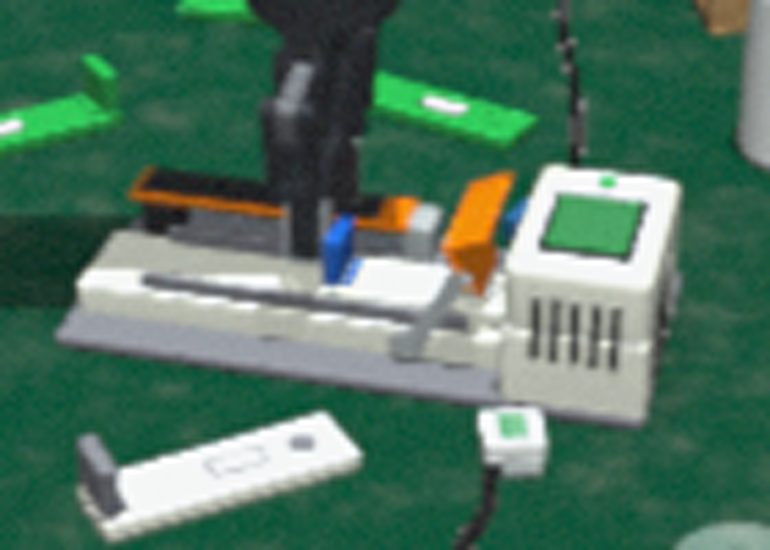

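The end stop is reached: TCP stalled at R x -55.3 (rib rear ≈ -45) and the push force is rising. I'll back off the rib 5 mm while still holding the pedal, then lift straight up.

Call:
jog_arm(steps="0 0 0 0 0.003 0 0.41;0 0 0 0 0.003 0 0.41;0 0 0 0 0.002 0 0.41;0 0 0 0 0 0 0.41;0 0 0 0 0 -0.004 0.41;0 0 0 0 0 -0.006 0.41;0 0 0 0 0 -0.008 0.41;0 0 0 0 0 -0.01 0.41")

```text
t: 9.82
tcp_pos: [0.5504, -0.0941, 0.0608]
ee_rot: [[-0.234, -0.972, -0.002], [-0.972, 0.234, 0.0], [0.0, 0.002, -1.0]]
force: [0.4, 1.1, -0.4]
width: 0.0505
```

Call:
jog_arm(steps="0 0 0 0 0 -0.02 0.41;0 0 0 0 0 -0.03 0.41;0 0 0 0 0 -0.03 0.41;0 0 0 0 0 -0.03 0.41;0 0 0 0 0 -0.03 0.41;0 0 0 0 0 -0.02 0.41;0 0 0 0 0.03 0 0.41;0 0 0 0 0.03 0 0.41")

```text
t: 10.48
tcp_pos: [0.4929, -0.0798, 0.2221]
ee_rot: [[-0.234, -0.972, 0.002], [-0.972, 0.234, 0.0], [-0.001, -0.002, -1.0]]
force: [-0.6, 0.1, -0.1]
width: 0.0506
```

Call:
jog_arm(steps="0 0 0 0.03 0.025 0 0.41;0 0 0 0.03 0.025 0 0.41;0 0 0 0.035 0.02 0 0.41;0 0 0 0.035 0.02 0 0.41;0 0 0 0.035 0 0 0.41;0 0 0 0.035 0 0 0.41;0 0 0 0.035 0 0 0.41;0 0 0 0.035 0 0 0.41")

```text
t: 11.15
tcp_pos: [0.3411, -0.3228, 0.2214]
ee_rot: [[-0.234, -0.972, 0.0], [-0.972, 0.234, -0.0], [0.0, -0.0, -1.0]]
force: [0.4, -0.5, 0.6]
width: 0.0505
```

```bash
python3 look.py 9
```

```text
t 11.15 R mm [-211.2 -240.5  221.4] w 50.5 F(R) [ 0.53 -0.39  0.64] 
tool in R
 [[ 1.8e-03 -1.0e+00  2.0e-04]
 [-1.0e+00 -1.8e-03 -2.0e-04]
 [ 2.0e-04 -2.0e-04 -1.0e+00]]
```

View pics/side9.png

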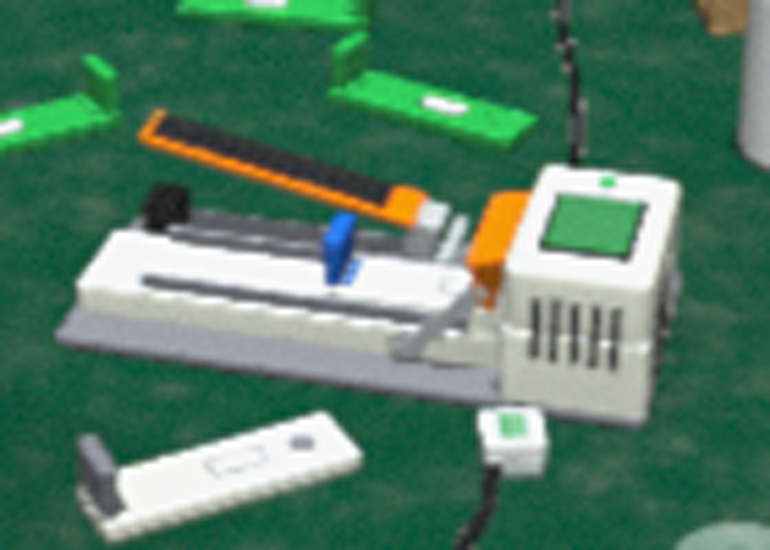

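View pics/top9.png

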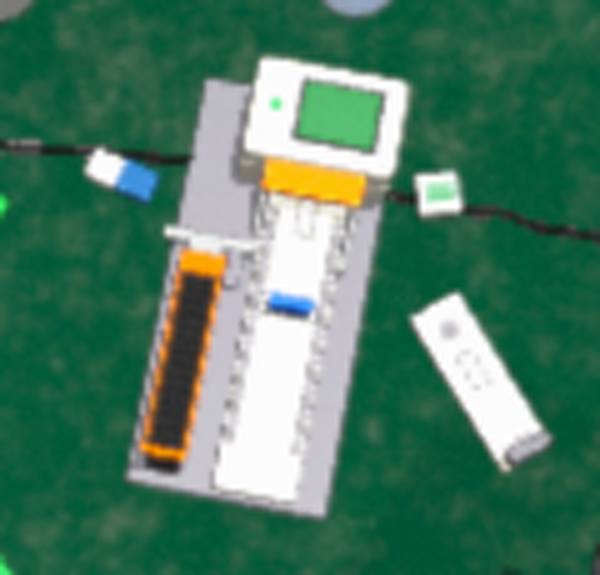

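The flap rests half-open on the cartridge, and the rib is at top crop (291,303). One last check of the rib's position before I hand in.

```bash
python3 - <<'E'
from st import *
import cv2
def R(X): c,s=np.cos(p[2]),np.sin(p[2]); d=X[:2]-p[:2]; return np.round([1000*(c*d[0]+s*d[1]),1000*(-s*d[0]+c*d[1])],1)
for k in("0c","9"):
    a=cv2.imread(f"pics/top{k}.png").astype(int); m=(a[:,:,0]>a[:,:,2]+80)&(a[:,:,0]>a[:,:,1]+50); m[:285]=0; m[:,:230]=0;m[:,330:]=0
    v,u=np.nonzero(m); print(k,u.mean(),v.mean(),R(ray("top",full("top",u.mean(),v.mean()),.054)))
bot.close_job()
E
```

```text
0c 272.8184480234261 402.01756954612006 [-107.6    1.3]
9 290.65271317829456 303.5503875968992 [-41.1   1.3]
the job is handed in; nothing more can be done
```

The cartridge is loaded, the flap is down on it, and I handed the job in at about 11 s of the 40 s.

- **How it went:** One fingertip pressed the pedal down to its hard stop. While it was held, the other pushed the blue rib about 67 mm along the lane until the arm stalled. The total rearward force on the hand was about 16 N by then. I backed off the rib with the pedal still held, then lifted and moved the hand clear.
- **Cartridge position:** In the top picture the rib's centre is at R x ≈ -41 mm, against -40.5 mm when fully home. The fingertip stalled where the rib's rear face should be, at about R x -45 mm.
- **Flap and surroundings:** The last pictures show the flap resting partly open on the cartridge. The spent cartridge, cover box and eraser look unmoved. The petri dish and tape roll were outside the last close-up crops, so I did not re-check them; the hand passed well above the bench (TCP at about 0.22 m) on its way out.
- **Forces:** The highest readings I saw were about 19 N downward on the pedal and 16 N along the lane. No check failed or disagreed.

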